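Press the filter holder's cover home with the push tool

TASK

The white cover of the filter holder has only been laid on its two spring catches. Raise the lying push tool by the swivelling discs at its end until it stands or hangs upright, foot down, and with the held tool press the cover straight down until it snaps in under the catches and lies flat on the floor of the well; do not press the cover with the fingers. Then put the tool down on the table, clear of the holder, and leave the other things where they are.

Things in the scene. Friction and masses are not known exactly. Their poses are not given: they have to be found in the camera images.
- holder: Filter holder, dark grey, fixed to the table: a square block 58x58 mm, 34 mm high, on an 8 mm thick flange of 66 mm (x) by 78 mm (y), with an open square well in its top. Origin: centre of the underside, on the table; z up; x and y along the sides of the square.
- holder_seat (a point): Centre of the well's flat floor, 10 mm above the table and 24 mm below the rim. The well is 41.5x41.5 mm. Two spring-loaded steel rollers (30 mm long over their round ends, lying along x, 10 mm thick, axes 11 mm above this floor) stand 2.5 mm out of the middle of its +y and -y walls.
- cover_center (a point): Centre of the cover: loose white plastic plate 40x40x7 mm, flat on top, with a thin grey ring round its middle; z is its normal (up). At the start it lies in the mouth of the well on the rollers, top about 1 to 2 mm below the rim. Pressed near the middle with about 10 N (at most 20 N) it goes down about 15 mm, snapping past the rollers, and rests on the well's floor with its top 17 mm below the rim.
- pusher_top (a point): Centre of the grip of the loose push tool (110 mm long, 185 g): two steel discs, 24 mm across and 23 mm wide over their flat faces, that turn freely on a pin through the stem's end. Then a 12x14 mm stem and a steel foot 24x24x24 mm. x runs from foot to grip, y along the pin (level). At the start it lies on the table (axis 12 mm up). Lifted by the discs, the stem swings down and hangs upright.
- pusher_foot (a point): Centre of the flat 24x24 mm end face of the push tool's foot, 98 mm from the centre of the grip; axes as above. The tool can stand on this face (centre of the grip then 98 mm up).
- filter_cube: Bystander: black cube-shaped filter block with a round window, 38x34x36 mm, standing on the table; origin at the centre of its underside.
- objective_can: Bystander: round white canister with a black screw lid, 40 mm across, 67 mm high; origin at the centre of its underside.
- culture_dish: Bystander: small clear round dish, 38 mm across, 11 mm high; origin at the centre of its underside.
- clamp_fork: Bystander: flat black slotted clamp, 30x50x8 mm; origin at the centre of its underside.
- oil_bottle: Bystander: small dark bottle, 26 mm across, 62 mm high; origin at the centre of its underside.
- post_holder: Bystander: black round post holder with a side thumbscrew, 32x46x40 mm; origin at the centre of its underside.
- tape_roll: Bystander: flat yellow roll of tape, 56 mm across, 13 mm high; origin at the centre of its underside.
Mind the look-alikes: they are no part of the job. Of the things that look like the part that bears cover_center, the smallest one is meant.

How it is judged:
By the outcome, as a careful person would: the job done as asked, in the order asked, and still so for the second after the job is handed in, with the robot touching nothing.
It also fails if it takes over 72 s, if anything falls off the work surface, if the arm or the gripper's body presses on something with over 40 N, if the wrist force passes 120 N, or if a joint passes its speed limit or range.

ROBOT

A 7-joint arm with a two-finger parallel gripper is mounted at the origin on a cart in front of the work surface, level with it; the furniture and walls round the work are solid. World frame = base frame: x ahead of the robot, y to its left, z up, the work surface at z = 0. Lengths are in m, angles in rad, forces in N, time in s.
With the tool pointing down it reaches from about 0.425 to 0.875 m from the base axis. Payload 4.7 kg.
Tool frame: the origin (TCP) lies at the very end of the fingers, on their centre line; the grasp point (between the pads) lies 19 mm behind it; x points along the fingers, z is the direction in which the jaws open and shut, and the axes are right-handed (so a half turn about x gives the same grasp; the last joint's range is limited). The gripper opens to 87 mm and grips with 3 to 60 N. Pads are 19 mm wide; open, the fingers measure 117 mm over their backs; the gripper's body (75 mm by 190 mm) begins 51 mm behind the grasp point.
Start: joints at [1.147, 0.321, -0.07, 1.45, 0.023, 1.371, -0.057], TCP at [0.276, -0.589, 0.223] pointing down, gripper open.
Joint ranges: [-2.86, 2.86], [-0.3, 2.09], [-1.38, 1.24], [0.06, 2.45], [-1.56, 4.7], [0.09, 2.05], [-2.69, 2.69]. Speed limits (rad/s): [2.57, 2.57, 3.14, 3.14, 3.14, 3.14, 3.14].

INTERFACE

Orientations are given as a rotation vector (axis times angle).
In Python, from bench import * gives the robot as it stands.
- The arm moves only by the shell command python3 -m handwheel 'ROWS' [OPENING] [FORCE]. ROWS is JSON, a list of rows, each an object with "xyz": the shift along the world's x, y, z in cm, a list of three; "angular": the turn, a rotation vector about the world's x, y, z in degrees, a list of three. A call has 1 to 5 rows; each row shifts and turns the pose as measured when the row begins; what a row does not reach is not made up. A row lasts 1/12 s, in which the tool goes at most 41.7 mm and 7.16 degrees, less where a joint would pass 70% of its speed; a pose out of reach is approached as far as the arm can. A call with a gripper value outside its range is refused whole. OPENING is the finger opening in cm, from 0 to 8.7, set as the call begins (- or left out, the last holds). The fingers move at their own pace and stop on an object; FORCE is the grip in N (left out, the last holds). Time passes only in rows, so rows that do not move let the fingers close. It gives the time, the measured TCP pose, the force and the opening at its end, in the units of the state.
- get_state(): the state, without advancing time (a new reading comes with each control period).
- get_image(name): name is "scene" or "side" or "wrist"; returns a dict with "pixels" (420x560x3 uint8, blue, green, red), "K" (3x3 intrinsics, pixels), "cam_to_world" (4x4, takes a point from camera to world coordinates). Camera axes: x right, y down, z forward; pixel columns grow to the right and rows downward; lengths in m; the calibration is good to about 2 mm. A picture is of the moment at which its call begins. There is no depth.
- close_job(): hands the job in, once; it reports no verdict.
The state is a dict: "time": time; "joint_positions": joint angles; "qd": joint speeds; "joint_torque": joint torques, N m; "position": TCP position; "tool_rot": TCP orientation; "ft_force": force on the tool from outside, world axes, zero at the start; "torque": the same for the moment, N m; "grip_width": opening from 0.0 (shut) to 1.0 (fully open).
Only numpy, scipy, OpenCV 4.12 (cv2) and the standard library are available. Lean on these libraries where they do the work, as an engineer would, in place of code of your own. Each camera call takes 0.05 s, during which the arm holds its last target.

## Working session

There is one attempt and no reset: what is moved stays moved. The work goes in short steps, Python scripts to look and compute and a shell command to move; the robot and the scene stay as the last step left them, time stands still between calls to the robot, and variables do not carry over. Pictures are saved under pics/ and viewed, and the job is handed in when it is done.

```bash
mkdir -p pics
python3 - <<'E'
from bench import *
import cv2
print(get_state())
for n in ["scene","side","wrist"]:
    im=get_image(n); cv2.imwrite(f"pics/{n}0.png",im["pixels"]); print(n,im["K"],im["cam_to_world"])
E
```

```text
{'time': 0.0, 'joint_positions': array([ 1.14706319,  0.32180863, -0.07005303,  1.45166413,  0.02262374,
        1.37080288, -0.05687832]), 'qd': array([-6.44156036e-04, -3.26174156e-04,  1.92906628e-03, -9.39761902e-04,
        2.22713695e-04, -7.28111823e-05,  1.65451973e-03]), 'joint_torque': array([ 1.48043564e-04, -4.91282880e+01, -4.03704699e-01, -3.12534606e+01,
       -6.39087427e-02,  4.35312814e-02,  2.01410489e-04]), 'position': array([ 0.27528117, -0.5882218 ,  0.22147607]), 'tool_rot': array([ 0.88187262,  1.38680001, -0.88038772]), 'ft_force': array([-0.09505957,  0.09876745,  0.81745531]), 'torque': array([0.01074251, 0.01237087, 0.02892928]), 'grip_width': 0.9995624378702366}
scene [[442.459607     0.         277.39719044]
 [  0.         442.459607   207.57336886]
 [  0.           0.           1.        ]] [[-0.65919565 -0.29714544  0.6907718  -0.25472977]
 [-0.75192584  0.25034916 -0.60986296  0.72697895]
 [ 0.00828385 -0.92142818 -0.38846041  0.5496941 ]
 [ 0.          0.          0.          1.        ]]
side [[494.38822613   0.         278.16919823]
 [  0.         494.38822613 208.68911722]
 [  0.           0.           1.        ]] [[-0.28074143 -0.79219638  0.54185712 -0.10903506]
 [-0.95972344  0.2380197  -0.14925665  0.17640353]
 [-0.0107321  -0.5619355  -0.82711143  1.13190798]
 [ 0.          0.          0.          1.        ]]
wrist [[353.23526096   0.         272.00301144]
 [  0.         353.23526096 211.20692938]
 [  0.           0.           1.        ]] [[ 0.42443588 -0.87340414 -0.23878734  0.33970627]
 [-0.90545716 -0.40976875 -0.11062054 -0.55798794]
 [-0.00123115  0.26316303 -0.96475059  0.38376439]
 [ 0.          0.          0.          1.        ]]
```

View pics/scene0.png

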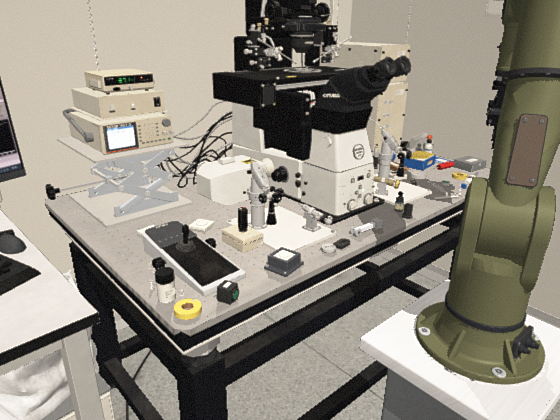

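View pics/side0.png

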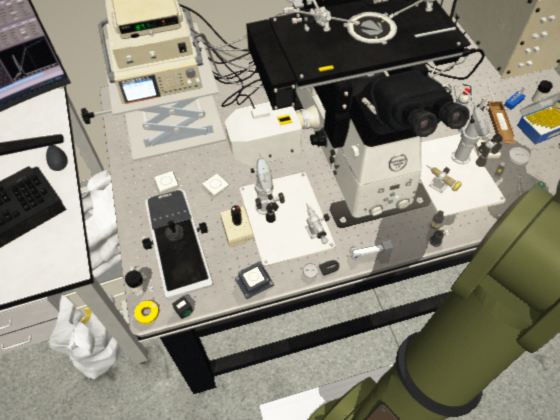

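View pics/wrist0.png

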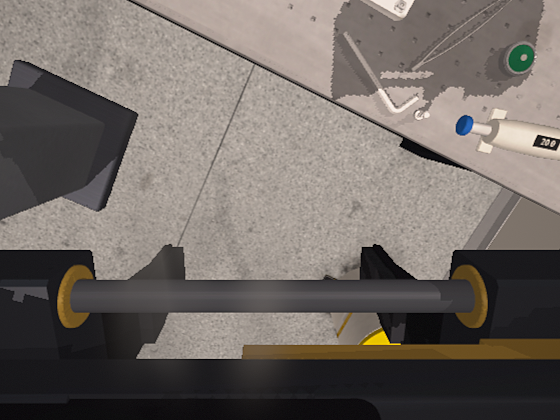

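The candidates for the cover in the side view are the white plates at (165,181), (215,184) and (254,277). The last one sits in the dark holder. I'll enlarge them, plus the tool at about (370,250).

Run:
```python
import cv2,numpy as np
s=cv2.imread("pics/side0.png"); c=cv2.imread("pics/scene0.png")
a=cv2.resize(s[160:310,130:260+0],None,fx=3,fy=3,interpolation=cv2.INTER_CUBIC)
b=cv2.resize(s[220:300,225:405],None,fx=4.4,fy=4.4,interpolation=cv2.INTER_CUBIC)
cv2.imwrite("pics/a.png",a);cv2.imwrite("pics/b.png",b)
cv2.imwrite("pics/c.png",cv2.resize(c[205:285,250:410],None,fx=5,fy=5,interpolation=cv2.INTER_CUBIC))
```

```text
(no output)
```

View pics/a.png

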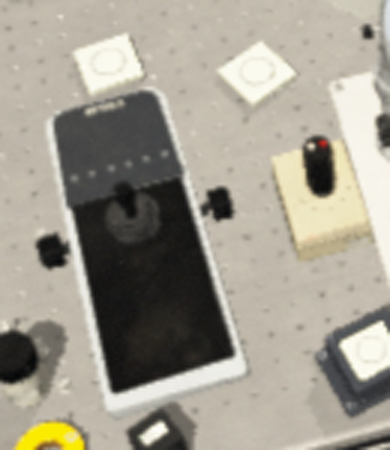

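View pics/b.png

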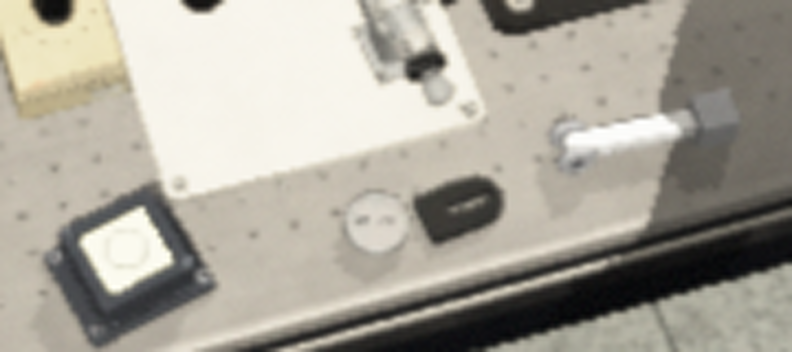

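View pics/c.png

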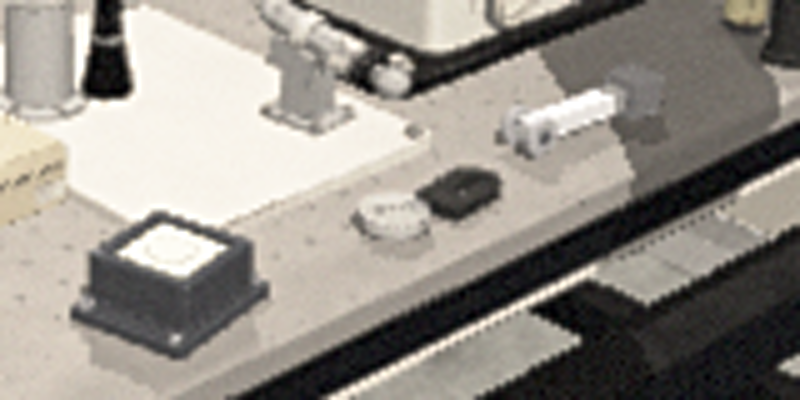

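The cover meant is the smallest plate, seated in the dark holder at side (254,277). The loose plates on the table are larger look-alikes. The tool lies with its discs at side about (354,252) and its foot at about (391,245). Next I'll compute positions.

```bash
cat > h.py <<'E'
import numpy as np
from scipy.spatial.transform import Rotation as R
K={'scene':np.array([[442.459607,0,277.39719044],[0,442.459607,207.57336886],[0,0,1]]),'side':np.array([[494.38822613,0,278.16919823],[0,494.38822613,208.68911722],[0,0,1]])}
T={'scene':np.array([[-0.65919565,-0.29714544,0.6907718,-0.25472977],[-0.75192584,0.25034916,-0.60986296,0.72697895],[0.00828385,-0.92142818,-0.38846041,0.5496941],[0,0,0,1]]),
'side':np.array([[-0.28074143,-0.79219638,0.54185712,-0.10903506],[-0.95972344,0.2380197,-0.14925665,0.17640353],[-0.0107321,-0.5619355,-0.82711143,1.13190798],[0,0,0,1]])}
def hit(K,T,uv,z):
    d=T[:3,:3]@np.linalg.inv(K)@np.array([uv[0],uv[1],1.]); o=T[:3,3]
    return o+d*(z-o[2])/d[2]
def proj(K,T,p):
    q=T[:3,:3].T@(np.asarray(p)-T[:3,3]); q=K@q; return q[:2]/q[2]
E
python3 - <<'E'
from h import *
def b(u,v): return (225+u/4.4,220+v/4.4)
def c(u,v): return (250+u/5,205+v/5)
f=lambda n,uv,z:print(n,np.round(uv,1),hit(K[n],T[n],uv,z).round(4))
for u,v in [(127,250),]: f('side',b(u,v),.0325)
f('scene',c(172,247),.0325)
print('discs');f('side',b(570,143),.012);f('scene',c(526,132),.012)
print('foot block centre');f('side',b(714,117),.018);f('scene',c(637,92),.014)
print('rim/cover corners side')
for p in [(78,248),(147,205),(178,257),(120,297)]: f('side',b(*p),.0325)
print('flange corners side')
for p in [(48,262),(97,345),(213,285)]: f('side',b(*p),.008)
E
```

```text
side [253.9 276.8] [0.434  0.0922 0.0325]
scene [284.4 254.4] [0.436  0.0933 0.0325]
discs
side [354.5 252.5] [ 0.4369 -0.176   0.012 ]
scene [355.2 231.4] [ 0.4335 -0.1703  0.012 ]
foot block centre
side [387.3 246.6] [ 0.4261 -0.2612  0.018 ]
scene [377.4 223.4] [ 0.4235 -0.2573  0.014 ]
rim/cover corners side
side [242.7 276.4] [0.443  0.1181 0.0325]
side [258.4 266.6] [0.458  0.0741 0.0325]
side [265.5 278.4] [0.4216 0.066  0.0325]
side [252.3 287.5] [0.4073 0.1031 0.0325]
flange corners side
side [235.9 279.5] [0.4516 0.1354 0.008 ]
side [247.  298.4] [0.3943 0.1211 0.008 ]
side [273.4 284.8] [0.411  0.0492 0.008 ]
```

```bash
python3 - <<'E'
from h import *
M=R.from_rotvec([0.88187262,1.38680001,-0.88038772]).as_matrix();print(M.round(3))
for p in [(425,208),(340,222),(437,235),(330,232)]: print(hit(K['side'],T['side'],p,.0).round(3))
# triangulate oculars
import itertools
def tri(a,b):
    A=[];B=[]
    for n,uv in (('side',a),('scene',b)):
        d=T[n][:3,:3]@np.linalg.inv(K[n])@np.array([*uv,1]);d/=np.linalg.norm(d);P=np.eye(3)-np.outer(d,d);A.append(P);B.append(P@T[n][:3,3])
    x=np.linalg.lstsq(np.vstack(A),np.hstack(B),rcond=None)[0];return x.round(3)
print('ocular tips',tri((458,118),(403,66)),tri((425,122),(378,88)))
E
python3 - <<'E'
import cv2
c=cv2.imread('pics/scene0.png');s=cv2.imread('pics/side0.png')
cv2.imwrite('pics/d.png',cv2.resize(s[50:280,290:490],None,fx=2.5,fy=2.5,interpolation=cv2.INTER_CUBIC))
cv2.imwrite('pics/e.png',cv2.resize(c[40:250,300:500],None,fx=2.8,fy=2.8,interpolation=cv2.INTER_CUBIC))
E
```

```text
[[-0.001  0.906  0.424]
 [ 0.002  0.424 -0.906]
 [-1.    -0.    -0.002]]
[ 0.518 -0.417  0.   ]
[ 0.542 -0.176  0.   ]
[ 0.43  -0.409  0.   ]
[ 0.52 -0.14  0.  ]
ocular tips [ 0.448 -0.337  0.442] [ 0.505 -0.312  0.381]
```

View pics/d.png

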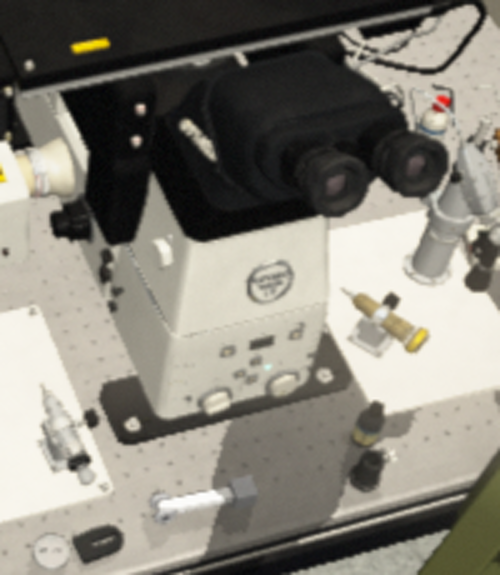

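View pics/e.png

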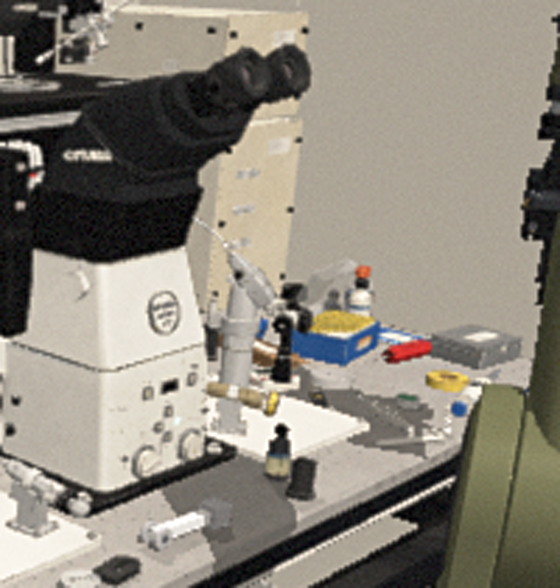

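```bash
cat >> h.py <<'E'
def tri(a,b):
    A=[];B=[];D=[]
    for n,uv in (('side',a),('scene',b)):
        d=T[n][:3,:3]@np.linalg.inv(K[n])@np.array([*uv,1]);d/=np.linalg.norm(d);P=np.eye(3)-np.outer(d,d);A.append(P);B.append(P@T[n][:3,3]);D.append(P)
    x=np.linalg.lstsq(np.vstack(A),np.hstack(B),rcond=None)[0]
    return x.round(3), [round(float(np.linalg.norm(P@x-b)),4) for P,b in zip(D,B)]
E
python3 - <<'E'
from h import *
dd=lambda u,v:(290+u/2.5,50+v/2.5)
ee=lambda u,v:(300+u/2.8,40+v/2.8)
print('oc L',tri(dd(336,184),ee(243,75)),'oc R',tri(dd(412,162),ee(292,68)))
print('manip knob',tri(dd(85,470),ee(78,505)),'manip top',tri(dd(45,388),(302,206)))
print('body lower front L corner',tri(dd(165,415),ee(95,495)), 'front upper',tri(dd(190,335),ee(100,375)))
print('neck top front',tri(dd(205,240),ee(65,255)))
E
```

```text
oc L (array([ 0.451, -0.268,  0.443]), [0.0014, 0.0014]) oc R (array([ 0.447, -0.332,  0.448]), [0.0029, 0.0029])
manip knob (array([ 0.48 , -0.106,  0.049]), [0.0005, 0.0005]) manip top (array([ 0.575, -0.096,  0.065]), [0.0031, 0.0031])
body lower front L corner (array([ 0.554, -0.224, -0.002]), [0.0048, 0.0048]) front upper (array([ 0.564, -0.235,  0.13 ]), [0.0078, 0.0078])
neck top front (array([ 0.602, -0.235,  0.247]), [0.0235, 0.0235])
```

```bash
python3 -m handwheel '[{"xyz":[-1.5,3.3,-1.2],"angular":[0,0,0]},{"xyz":[-1.5,3.3,-1.2],"angular":[0,0,0]},{"xyz":[-1.5,3.3,-1.2],"angular":[0,0,0]},{"xyz":[-1.5,3.3,-1.2],"angular":[0,0,0]},{"xyz":[-1.5,3.3,-1.2],"angular":[0,0,0]}]' 5
```

```text
time: 0.57
position: [0.2005, -0.4234, 0.1569]
tool_rot: [0.881, 1.383, -0.881]
ft_force: [1.1, 0.1, 0.2]
grip_width: 0.707
```

```bash
python3 -m handwheel '[{"xyz":[2.9,2.7,-0.4],"angular":[0,0,5]},{"xyz":[2.9,2.7,-0.4],"angular":[0,0,5]},{"xyz":[2.9,2.7,-0.4],"angular":[0,0,5]},{"xyz":[2.9,2.7,-0.4],"angular":[0,0,5]},{"xyz":[2.2,3.2,0],"angular":[0,0,6]}]'
```

```text
time: 0.98
position: [0.3281, -0.2752, 0.1355]
tool_rot: [0.533, 1.512, -0.537]
ft_force: [0.5, -1.1, 0.4]
grip_width: 0.576
```

```bash
python3 -m handwheel '[{"xyz":[2.3,3.2,0],"angular":[0,0,6.5]},{"xyz":[2.4,3.1,0],"angular":[0,0,6.5]},{"xyz":[2.2,2.2,0],"angular":[0,0,6.5]},{"xyz":[1.2,0.4,0],"angular":[0,0,6]},{"xyz":[0,0,0],"angular":[0,0,6]}]'
python3 - <<'E'
from bench import *
from h import *
import cv2
s=get_state();print(R.from_rotvec(s['tool_rot']).as_matrix().round(3))
im=get_image('wrist');cv2.imwrite('pics/w1.png',im['pixels']);np.savez('pics/w1.npz',K=im['K'],T=im['cam_to_world'])
E
```

```text
time: 1.4
position: [0.4158, -0.1717, 0.1355]
tool_rot: [0.069, 1.575, -0.074]
ft_force: [0.5, -0.3, -0.6]
grip_width: 0.575
[[-0.005  0.091  0.996]
 [-0.003  0.996 -0.091]
 [-1.    -0.003 -0.005]]
```

View pics/w1.png

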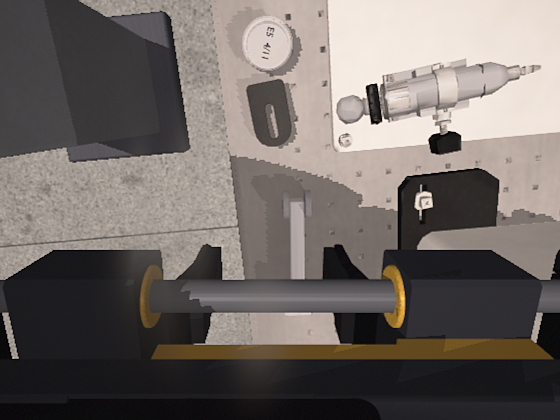

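Run:
```python
import cv2
s=cv2.imread('pics/w1.png')[165:330,200:400]
s=cv2.convertScaleAbs(s,alpha=1.6)
cv2.imwrite('pics/w1c.png',cv2.resize(s,None,fx=3.6,fy=3.6,interpolation=cv2.INTER_CUBIC))
```

```text
(no output)
```

View pics/w1c.png

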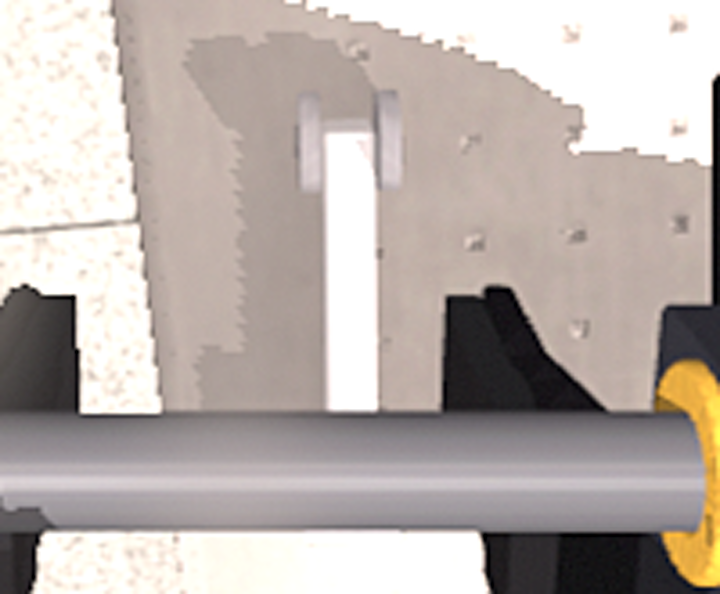

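Run:
```python
from h import *
d=np.load('pics/w1.npz');k,t=d['K'],d['T']
w=lambda u,v:(200+u/3.6,165+v/3.6)
print('cam',t.round(3))
h=lambda u,v,z:hit(k,t,w(u,v),z)
print('disc c',h(350,140,.014), 'outer L,R',h(298,140,.012),h(403,140,.012),'front/back',h(350,92,.012),h(350,190,.012))
a=h(350.5,150,.018);b=h(353,405,.018);print('stem',a,b,np.degrees(np.arctan2(*(a-b)[:2])))
print(proj(k,t,[.436,-.176,.012]))
```

```text
cam [[ 0.996 -0.086 -0.028  0.422]
 [-0.091 -0.96  -0.265 -0.1  ]
 [-0.004  0.267 -0.964  0.297]
 [ 0.     0.     0.     1.   ]]
disc c [ 0.43529856 -0.17320479  0.014     ] outer L,R [ 0.42340206 -0.17264581  0.012     ] [ 0.44760472 -0.17482301  0.012     ] front/back [ 0.43620436 -0.16240527  0.012     ] [ 0.43452432 -0.18576753  0.012     ]
stem [ 0.43505988 -0.17451362  0.018     ] [ 0.43111773 -0.23780043  0.018     ] 3.564366830658864
[298.14625754 206.45640477]
```

```bash
python3 -m handwheel '[{"xyz":[1.9,-0.2,-2.5],"angular":[0,0,0.5]},{"xyz":[0,0,-3.5],"angular":[0,0,0]},{"xyz":[0,0,-3],"angular":[0,0,0]},{"xyz":[0,0,0],"angular":[0,0,0]}]'
python3 - <<'E'
from bench import *
import cv2
im=get_image('wrist');cv2.imwrite('pics/w2.png',im['pixels'])
E
```

```text
time: 1.78
position: [0.436, -0.1754, 0.0452]
tool_rot: [0.062, 1.57, -0.074]
ft_force: [-2.3, 0.1, -0.5]
grip_width: 0.577
```

View pics/w2.png

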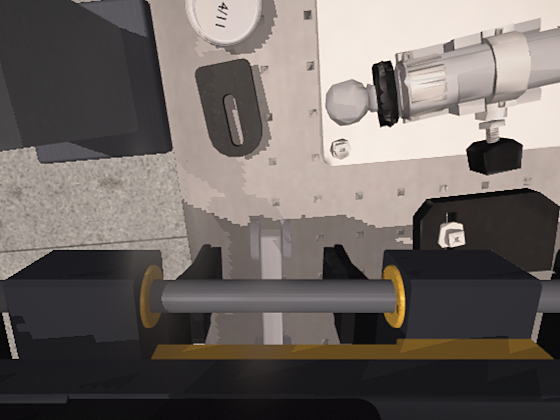

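Run:
```python
from bench import *
from h import *
import cv2
im=get_image('wrist');k,t=im['K'],im['cam_to_world']
c=cv2.convertScaleAbs(im['pixels'][200:360,190:370],alpha=1.6)
cv2.imwrite('pics/w2c.png',cv2.resize(c,None,fx=4,fy=4,interpolation=cv2.INTER_CUBIC))
np.savez('pics/w2.npz',K=k,T=t)
s=get_state();print(s['position'],'tip proj',proj(k,t,s['position']))
```

```text
[ 0.43876961 -0.1765897   0.04941826] tip proj [276.98172321 267.34849351]
```

View pics/w2c.png

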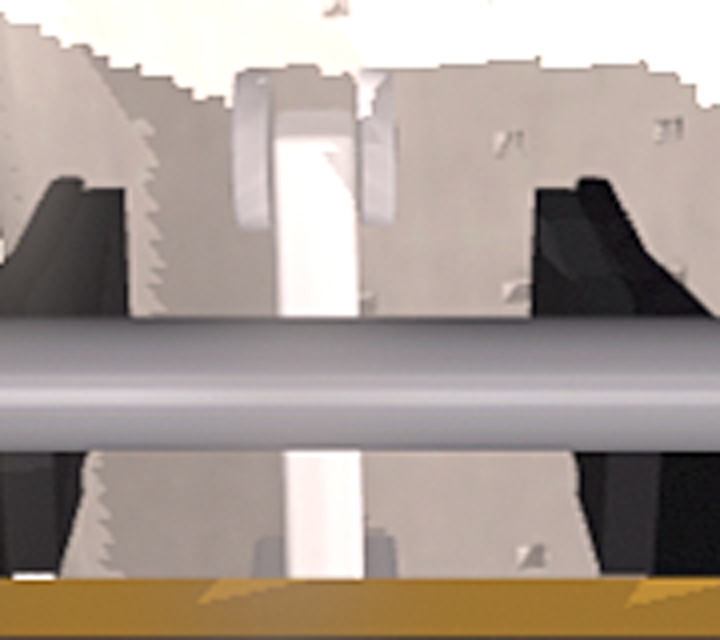

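Run:
```python
from bench import *
from h import *
d=np.load('pics/w2.npz');k,t=d['K'],d['T']
h=lambda u,v,z:hit(k,t,(190+u/4,200+v/4),z)
print('discs',h(232,150,.012),h(397,150,.012),h(315,70,.012),h(315,230,.012))
a=h(316,200,.018);b=h(325,560,.018);print(a,b,np.degrees(np.arctan2(*(a-b)[:2])))
for i in range(3):
    s=get_state();print(s['time'],s['position'],R.from_rotvec(s['tool_rot']).as_matrix()[:,2])
```

```text
discs [ 0.42245751 -0.17322954  0.012     ] [ 0.44678346 -0.17534285  0.012     ] [ 0.43577919 -0.16197608  0.012     ] [ 0.43356853 -0.18701764  0.012     ]
[ 0.43438689 -0.17979313  0.018     ] [ 0.43048653 -0.24013318  0.018     ] 3.6984290526635055
1.8833 [ 0.43876961 -0.1765897   0.04941826] [ 0.99631269 -0.08557976  0.00609338]
1.8833 [ 0.43876961 -0.1765897   0.04941826] [ 0.99631269 -0.08557976  0.00609338]
1.8833 [ 0.43876961 -0.1765897   0.04941826] [ 0.99631269 -0.08557976  0.00609338]
```

```bash
python3 -m handwheel '[{"xyz":[-0.3,0.1,-2.5],"angular":[0,0,1]},{"xyz":[0,0,-1.2],"angular":[0,0,0]},{"xyz":[0,0,0],"angular":[0,0,0]}]'
python3 - <<'E'
from bench import *
s=get_state();print(s['position'],s['ft_force'])
E
```

```text
time: 2.13
position: [0.4397, -0.1789, 0.0175]
tool_rot: [0.045, 1.555, -0.069]
ft_force: [-0.6, 0.5, 0.2]
grip_width: 0.574
[ 0.4396528  -0.17889817  0.01751979] [-0.63360943  0.47686405  0.207736  ]
```

```bash
for i in 1 2 3; do python3 -m handwheel '[{"xyz":[0,0,0],"angular":[0,0,0]}]' | grep pos; done
python3 - <<'E'
from bench import *
import cv2
im=get_image('wrist')['pixels']
c=cv2.convertScaleAbs(im[200:360,190:370],alpha=1.6)
cv2.imwrite('pics/w3.png',cv2.resize(c,None,fx=4,fy=4,interpolation=cv2.INTER_CUBIC))
print(get_state()['position'])
E
```

```text
position: [0.4401, -0.1794, 0.0187]
position: [0.441, -0.18, 0.0201]
position: [0.4419, -0.1805, 0.0215]
[ 0.44217896 -0.1806443   0.02164165]
```

View pics/w3.png

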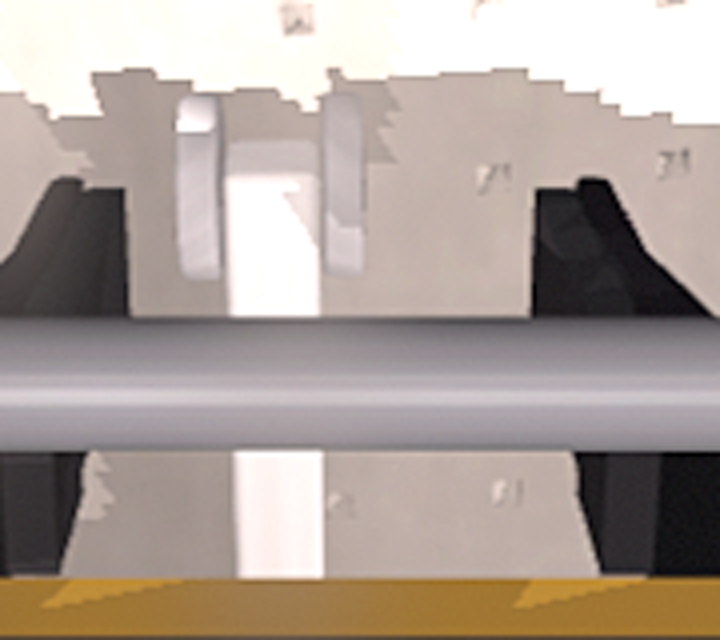

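```bash
python3 -m handwheel '[{"xyz":[-0.6,0.4,-0.6],"angular":[0,0,0]},{"xyz":[-0.4,0.3,-0.9],"angular":[0,0,0]},{"xyz":[-0.1,0.1,-0.4],"angular":[0,0,0]}]'; python3 -m handwheel '[{"xyz":[-0.1,0.1,-0.2],"angular":[0,0,0]}]'
```

```text
time: 2.68
position: [0.4325, -0.1732, 0.004]
tool_rot: [0.044, 1.545, -0.077]
ft_force: [-0.1, 0.5, -0.3]
grip_width: 0.574
time: 2.77
position: [0.4307, -0.1717, 0.0012]
tool_rot: [0.044, 1.546, -0.076]
ft_force: [-0.2, -0.7, 3.7]
grip_width: 0.579
```

```bash
python3 -m handwheel '[{"xyz":[0.3,-0.2,-0.1],"angular":[0,0,0]}]'
python3 - <<'E'
from bench import *
from h import *
import cv2
im=get_image('wrist')['pixels']
c=cv2.convertScaleAbs(im[200:360,190:370],alpha=1.6)
cv2.imwrite('pics/w4.png',cv2.resize(c,None,fx=4,fy=4,interpolation=cv2.INTER_CUBIC))
s=get_state();print(s['position'],s['ft_force'],R.from_rotvec(s['tool_rot']).as_matrix().round(3))
E
```

```text
time: 2.85
position: [0.431, -0.172, 0.0006]
tool_rot: [0.046, 1.553, -0.075]
ft_force: [-14.6, 11.1, 39.7]
grip_width: 0.575
[ 0.43096363 -0.17189831  0.00070873] [-10.08746592   5.19281813  20.40500436] [[ 0.015  0.077  0.997]
 [-0.019  0.997 -0.077]
 [-1.    -0.018  0.016]]
```

View pics/w4.png

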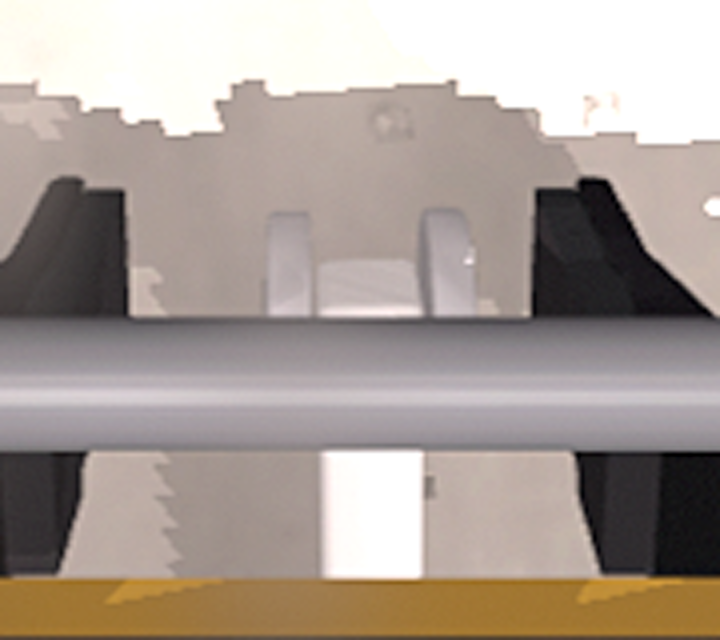

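```bash
python3 -m handwheel '[{"xyz":[0.3,-0.2,0.2],"angular":[0,0,0]}]';python3 -m handwheel '[{"xyz":[0.1,-0.1,-0.1],"angular":[0,0,0]}]'
```

```text
time: 2.98
position: [0.4325, -0.1729, 0.0025]
tool_rot: [0.047, 1.558, -0.074]
ft_force: [-0.5, 0.1, -0.6]
grip_width: 0.572
time: 3.07
position: [0.4341, -0.1739, 0.0018]
tool_rot: [0.046, 1.557, -0.074]
ft_force: [0.4, 0.6, 0.1]
grip_width: 0.578
```

```bash
python3 -m handwheel '[{"xyz":[-0.05,0.05,-0.1],"angular":[0,0,0]},{"xyz":[-0.05,0.05,-0.1],"angular":[0,0,0]},{"xyz":[-0.05,0.05,-0.1],"angular":[0,0,0]}]' 1.5 35;python3 -m handwheel '[{"xyz":[-0.05,0.05,-0.1],"angular":[0,0,0]},{"xyz":[-0.05,0.05,-0.1],"angular":[0,0,0]}]'
```

```text
time: 3.32
position: [0.429, -0.1734, 0.0004]
tool_rot: [0.045, 1.567, -0.075]
ft_force: [-6.6, 1.1, 20.7]
grip_width: 0.426
time: 3.48
position: [0.4282, -0.1733, 0.0004]
tool_rot: [0.045, 1.568, -0.078]
ft_force: [-2.1, 0.7, 11.5]
grip_width: 0.283
```

```bash
python3 -m handwheel '[{"xyz":[0.3,-0.1,0.1],"angular":[0,0,0]},{"xyz":[0,0,-0.1],"angular":[0,0,0]}]';python3 -m handwheel '[{"xyz":[0,0,-0.1],"angular":[0,0,0]},{"xyz":[0,0,-0.1],"angular":[0,0,0]}]'
```

```text
time: 3.65
position: [0.4312, -0.1744, 0.0005]
tool_rot: [0.044, 1.567, -0.078]
ft_force: [2.6, -1.0, 8.7]
grip_width: 0.265
time: 3.82
position: [0.4313, -0.1745, 0.0004]
tool_rot: [0.044, 1.569, -0.079]
ft_force: [-5.6, 2.1, 18.4]
grip_width: 0.265
```

Run:
```python
from bench import *
import cv2
im=get_image('wrist')['pixels']
c=cv2.convertScaleAbs(im[200:360,190:370],alpha=1.6)
cv2.imwrite('pics/w5.png',cv2.resize(c,None,fx=4,fy=4,interpolation=cv2.INTER_CUBIC))
```

```text
(no output)
```

View pics/w5.png

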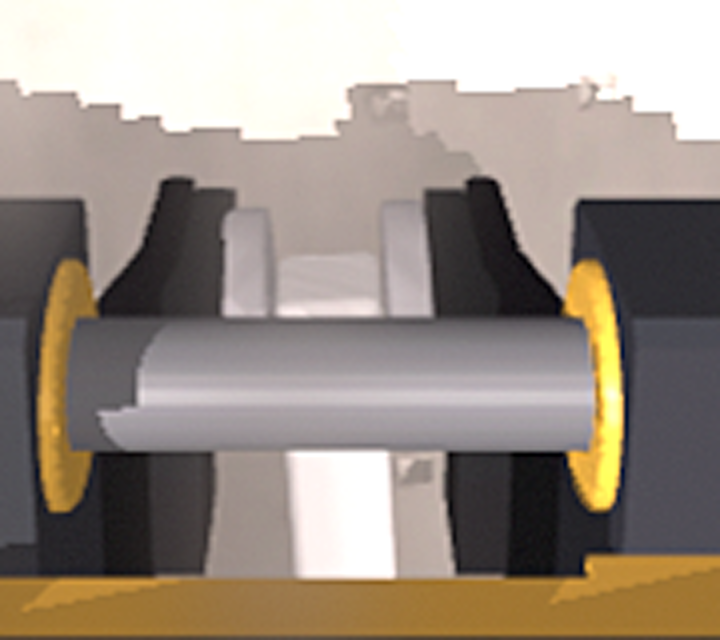

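```bash
python3 -m handwheel '[{"xyz":[0,0,1.5],"angular":[0,0,0]},{"xyz":[-0.05,0,2],"angular":[0,0,0]},{"xyz":[-0.05,0,2],"angular":[0,0,0]},{"xyz":[-0.05,0,2],"angular":[0,0,0]},{"xyz":[-0.05,0,1],"angular":[0,0,0]}]' - 45; python3 -m handwheel '[{"xyz":[-0.05,0,0.5],"angular":[0,0,0]},{"xyz":[-0.05,0,0.5],"angular":[0,0,0]},{"xyz":[-0.05,0,1],"angular":[0,0,0]},{"xyz":[-0.05,0,1],"angular":[0,0,0]},{"xyz":[-0.05,0,1],"angular":[0,0,0]}]'
```

```text
time: 4.28
position: [0.4249, -0.1731, 0.0827]
tool_rot: [0.047, 1.578, -0.075]
ft_force: [0.8, -0.2, -2.2]
grip_width: 0.266
time: 4.7
position: [0.4191, -0.1717, 0.1212]
tool_rot: [0.05, 1.584, -0.072]
ft_force: [0.3, -0.9, -2.1]
grip_width: 0.268
```

```bash
cat > look.py <<'E'
import sys,cv2,numpy as np
from bench import *
n,out,x0,x1,y0,y1,f=sys.argv[1],sys.argv[2],*map(float,sys.argv[3:8])
im=get_image(n);np.savez(f'pics/{out}.npz',K=im['K'],T=im['cam_to_world'])
c=im['pixels'][int(y0):int(y1),int(x0):int(x1)]
cv2.imwrite(f'pics/{out}.png',cv2.resize(c,None,fx=f,fy=f,interpolation=cv2.INTER_CUBIC))
s=get_state();print(s['time'],s['position'].round(4),s['ft_force'].round(1))
E
python3 look.py scene s6 250 450 120 290 3.5
```

```text
4.75 [ 0.4204 -0.1723  0.1233] [ 0.6 -0.5 -0.5]
```

View pics/s6.png

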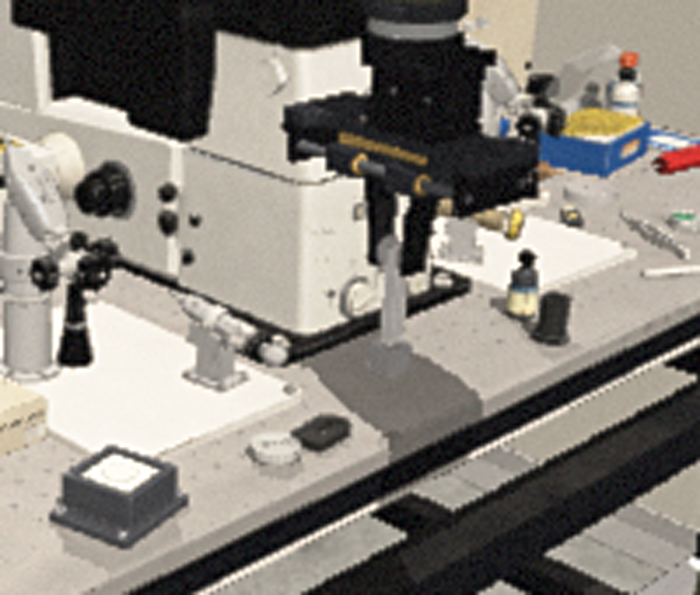

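```bash
python3 - <<'E'
from h import *
print(tri((264,160),(260,160)),tri((271,215),(272,224)), tri((262,165),(258,167)))
E
python3 -c "
import cv2
c=cv2.imread('pics/scene0.png')[140:260,220:340];s=cv2.imread('pics/side0.png')[140:260,210:330]
import numpy as np
cv2.imwrite('pics/m.png',cv2.resize(np.hstack([c,s]),None,fx=3.3,fy=3.3,interpolation=cv2.INTER_CUBIC))"
```

```text
(array([0.644, 0.   , 0.203]), [0.0023, 0.0023]) (array([ 0.596, -0.   ,  0.03 ]), [0.0034, 0.0034]) (array([0.646, 0.006, 0.184]), [0.0022, 0.0022])
```

View pics/m.png

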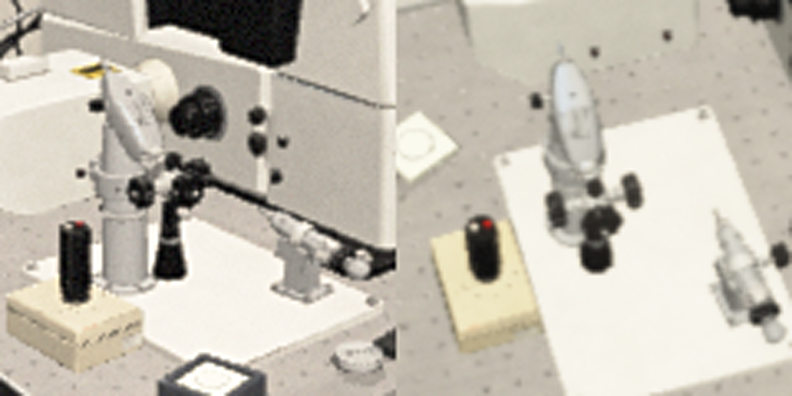

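```bash
python3 -m handwheel '[{"xyz":[0.1,0.5,1.5],"angular":[0,0,0]},{"xyz":[0.1,1,1.5],"angular":[0,0,1]},{"xyz":[0.1,1.5,1],"angular":[0,0,1.5]},{"xyz":[0.1,2,0],"angular":[0,0,1.5]},{"xyz":[0.1,2,-0.1],"angular":[0,0,1.5]}]'; python3 -m handwheel '[{"xyz":[0,2,-0.1],"angular":[0,0,1.5]},{"xyz":[0,2,-0.1],"angular":[0,0,1.5]},{"xyz":[0,2,-0.1],"angular":[0,0,1.5]},{"xyz":[0,2,-0.1],"angular":[0,0,1.5]},{"xyz":[0,2,-0.1],"angular":[0,0,1.5]}]'
```

```text
time: 5.17
position: [0.4249, -0.1027, 0.1646]
tool_rot: [-0.026, 1.581, -0.001]
ft_force: [0.3, 0.9, -2.8]
grip_width: 0.265
time: 5.58
position: [0.4214, 0.0115, 0.1559]
tool_rot: [-0.145, 1.58, 0.118]
ft_force: [0.1, -0.4, -2.2]
grip_width: 0.266
```

```bash
python3 -m handwheel '[{"xyz":[0.4,2,0],"angular":[0,0,1.5]},{"xyz":[0.4,2,0],"angular":[0,0,1]},{"xyz":[0.4,1.5,0],"angular":[0,0,1]},{"xyz":[0.1,1,-0.1],"angular":[0,0,0]},{"xyz":[0,0.6,-0.1],"angular":[0,0,0]}]'; python3 -m handwheel '[{"xyz":[0,0,-0.1],"angular":[0,0,0]},{"xyz":[0,0,-0.1],"angular":[0,0,0]},{"xyz":[0,0,-0.1],"angular":[0,0,0]}]'
```

```text
time: 6.0
position: [0.4275, 0.0995, 0.1497]
tool_rot: [-0.214, 1.58, 0.188]
ft_force: [-0.0, 0.2, -2.0]
grip_width: 0.262
time: 6.25
position: [0.4248, 0.1033, 0.1448]
tool_rot: [-0.22, 1.583, 0.194]
ft_force: [0.2, 0.2, -1.7]
grip_width: 0.265
```

```bash
python3 look.py scene s7 220 360 150 290 4.2; python3 look.py side d7 190 330 190 310 4.5;python3 look.py wrist w7 0 560 0 420 1; python3 -c "
from bench import *
from h import *
print(R.from_rotvec(get_state()['tool_rot']).as_matrix().round(3))"
```

```text
6.3 [0.4247 0.103  0.1446] [-1.  -0.5 -3. ]
6.35 [0.4249 0.1026 0.1449] [ 0.5 -1.  -2.1]
6.4 [0.4253 0.1025 0.1451] [-0.2 -0.4 -2.4]
[[-0.019 -0.259  0.966]
 [-0.019  0.966  0.258]
 [-1.    -0.013 -0.024]]
```

View pics/s7.png

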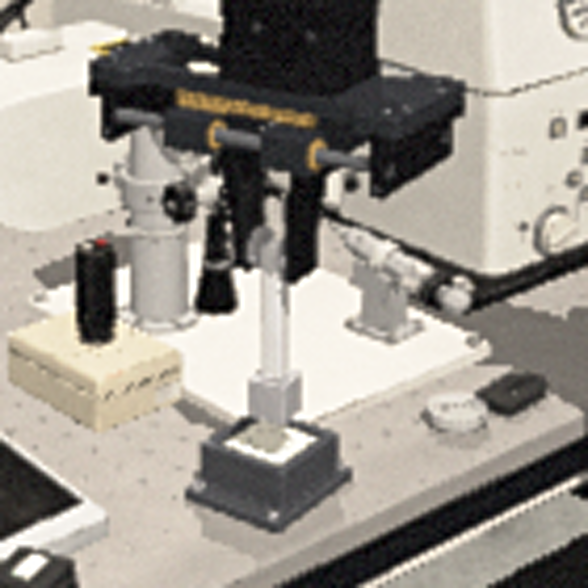

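View pics/d7.png

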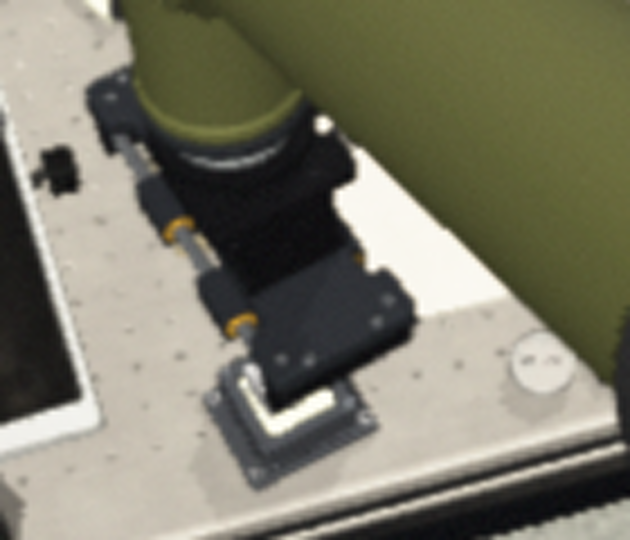

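View pics/w7.png

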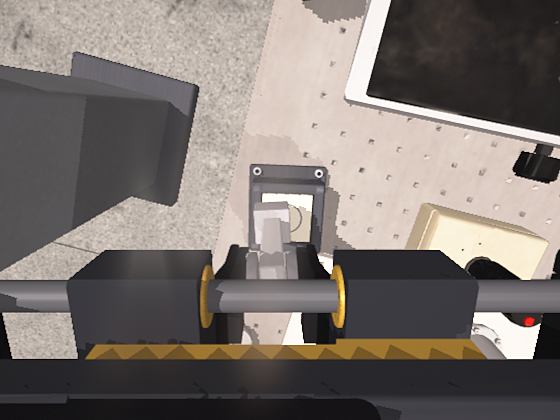

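```bash
python3 -c "
import cv2
c=cv2.imread('pics/w7.png')[150:290,215:365]
cv2.imwrite('pics/w7c.png',cv2.resize(c,None,fx=4.2,fy=4.2,interpolation=cv2.INTER_CUBIC))"
```

```text
(no output)
```

View pics/w7c.png

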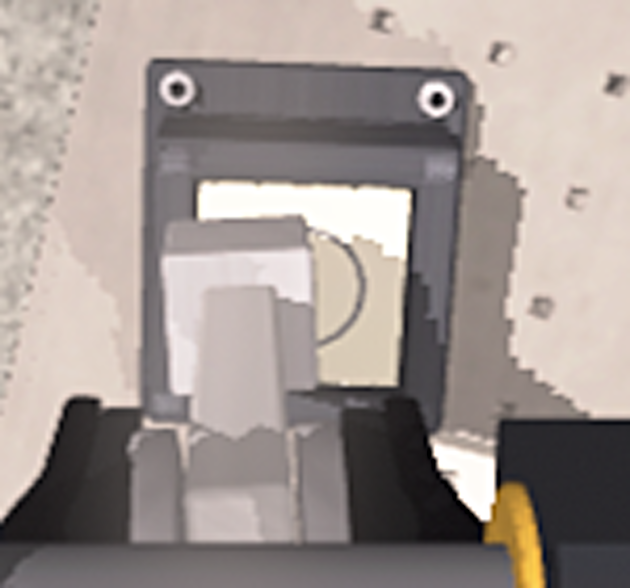

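Run:
```python
from h import *
d=np.load('pics/w7.npz');k,t=d['K'],d['T']
h=lambda u,v,z:hit(k,t,(215+u/4.2,150+v/4.2),z)
c=[h(*p,.0325) for p in [(198,181),(412,188),(400,387)]]
for a in c: print(a.round(4))
print('sides',np.linalg.norm(c[0]-c[1]),np.linalg.norm(c[1]-c[2]),'centre',(c[0]+c[2])/2, 'yaw',np.degrees(np.arctan2(*(c[1]-c[0])[[1,0]])))
print('ring',h(365,287,.0325),h(307,229,.0325),h(316,346,.0325))
fl=[h(*p,.008) for p in [(150,60),(468,73)]];print('flange',fl,np.linalg.norm(fl[0]-fl[1]))
a,b=h(165,224,.0586),h(303,215,.0586);print('foot bottom front edge',a,b,np.linalg.norm(a-b))
a,b=h(162,255,.0826),h(307,248,.0826);print('foot top front edge',a,b,np.linalg.norm(a-b))
a,b=h(170,395,.0826),h(316,390,.0826);print('foot top back edge',a,b,np.linalg.norm(a-b))
```

```text
[0.4113 0.1098 0.0325]
[0.4507 0.1192 0.0325]
[0.4601 0.0802 0.0325]
sides 0.04045241611509387 0.040136459163903855 centre [0.43569454 0.09501276 0.0325    ] yaw 13.428564842002674
ring [0.44765476 0.09808725 0.0325    ] [0.4337545  0.10625185 0.0325    ] [0.44185533 0.0839896  0.0325    ]
flange [array([0.39592294, 0.12562719, 0.008     ]), array([0.45838071, 0.13991993, 0.008     ])] 0.06407226305571859
foot bottom front edge [0.40749552 0.10718693 0.0586    ] [0.43002212 0.11504799 0.0586    ] 0.023858832554652393
foot top front edge [0.40839219 0.10878465 0.0826    ] [0.42999511 0.11592439 0.0826    ] 0.022752184711472685
foot top back edge [0.41539968 0.0863586  0.0826    ] [0.43782201 0.09349622 0.0826    ] 0.023530967646023315
```

```bash
python3 -m handwheel '[{"xyz":[0.6,-0.3,0],"angular":[1,-1,-2]},{"xyz":[0.6,-0.3,0],"angular":[0,0,0]},{"xyz":[0,0,-0.1],"angular":[0,0,0]}]';python3 look.py wrist w8 215 365 150 290 4.2; python3 -c "
from bench import *
from h import *
print(R.from_rotvec(get_state()['tool_rot']).as_matrix().round(3))"
```

```text
time: 6.65
position: [0.439, 0.094, 0.1444]
tool_rot: [-0.173, 1.563, 0.172]
ft_force: [0.7, -0.7, -1.7]
grip_width: 0.261
6.7 [0.4382 0.094  0.144 ] [ 0.  -0.6 -1.3]
[[-0.    -0.218  0.976]
 [-0.001  0.976  0.218]
 [-1.    -0.001 -0.001]]
```

View pics/w8.png

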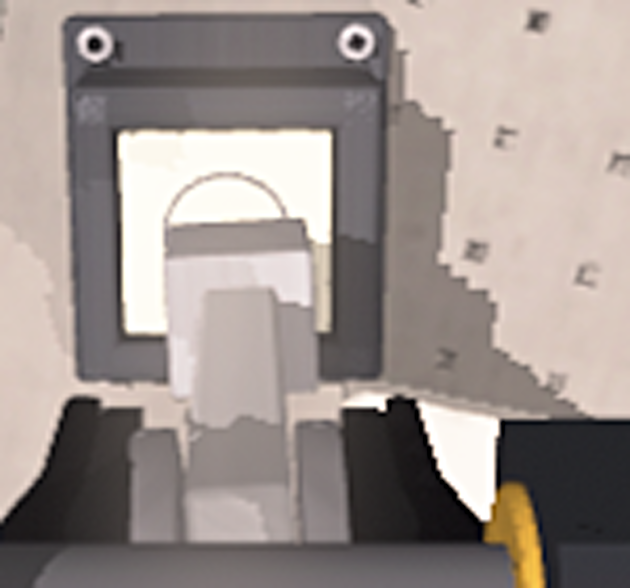

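```bash
cat > m8.py <<'E'
from h import *
import sys
def run(npz,cov,foot,zf,x0=215,y0=150,s=4.2):
    d=np.load(npz);k,t=d['K'],d['T']
    h=lambda p,z:hit(k,t,(x0+p[0]/s,y0+p[1]/s),z)
    c=[h(p,.0325) for p in cov];print('cover',((c[0]+c[2])/2).round(4),((c[1]+c[3])/2).round(4),'sides',[round(float(np.linalg.norm(c[i]-c[i-1]))*1000,1) for i in range(4)])
    a,b=h(foot[0],zf),h(foot[1],zf);e=(b-a)/np.linalg.norm(b-a);n=np.array([e[1],-e[0],0]);print('foot w',np.linalg.norm(b-a)*1000,'centre',((a+b)/2+.012*n).round(4),'yaw',np.degrees(np.arctan2(e[1],e[0])))
E
python3 - <<'E'
from m8 import run
run('pics/w8.npz',[(118,130),(332,130),(332,334),(122,334)],[(166,225),(305,217)],.144+.0115-.098)
E
```

```text
cover [0.4357 0.095  0.0325] [0.4354 0.0949 0.0325] sides [40.2, 40.1, 40.2, 40.8]
foot w 24.082612531063436 centre [0.4387 0.0923 0.0575] yaw 15.982186449108866
```

```bash
python3 -m handwheel '[{"xyz":[-0.3,0.2,-0.8],"angular":[0,0,-1]},{"xyz":[0,0,-0.7],"angular":[0,0,0]},{"xyz":[0,0,-0.2],"angular":[0,0,0]}]';python3 look.py wrist w9 215 365 150 290 4.2;python3 look.py scene s9 240 340 170 290 5
```

```text
time: 6.95
position: [0.4362, 0.0949, 0.1269]
tool_rot: [-0.157, 1.564, 0.156]
ft_force: [0.5, -0.5, -1.9]
grip_width: 0.265
7.0 [0.436  0.095  0.1268] [-0.3 -0.6 -2.7]
7.05 [0.4362 0.0951 0.1272] [-0.7  0.8 -1.7]
```

View pics/w9.png

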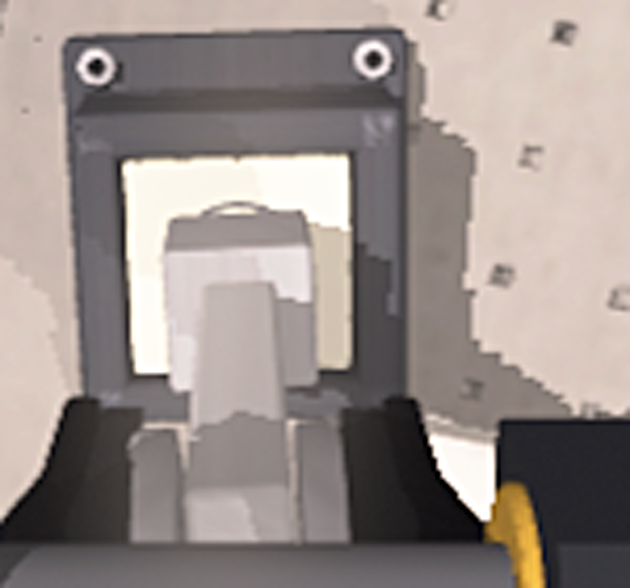

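View pics/s9.png

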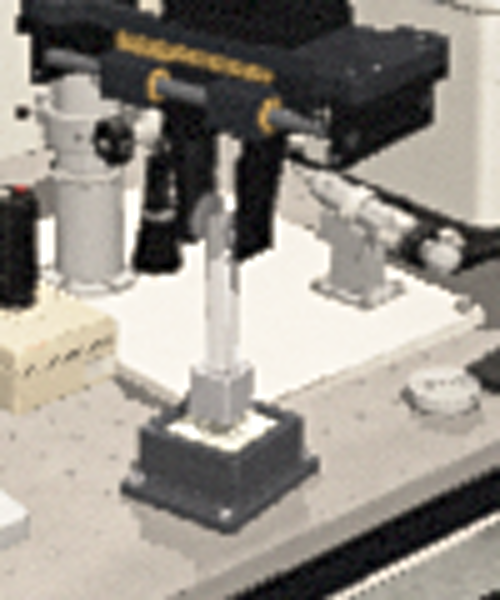

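Run:
```python
from m8 import run
run('pics/w9.npz',[(122,160),(351,154),(352,371),(133,376)],[(167,219),(306,211)],.1268+.0115-.098)
```

```text
cover [0.4356 0.0947 0.0325] [0.4357 0.0948 0.0325] sides [40.4, 40.3, 40.5, 40.1]
foot w 24.02254499703248 centre [0.4359 0.0944 0.0403] yaw 14.813741788260648
```

```bash
python3 -m handwheel '[{"xyz":[0,0,-0.4],"angular":[0,0,0]}]'; python3 -m handwheel '[{"xyz":[0,0,-0.3],"angular":[0,0,0]}]'; python3 -m handwheel '[{"xyz":[0,0,-0.2],"angular":[0,0,0]}]'
```

```text
time: 7.13
position: [0.4369, 0.0953, 0.1238]
tool_rot: [-0.157, 1.563, 0.157]
ft_force: [-0.4, 0.9, -1.8]
grip_width: 0.265
time: 7.22
position: [0.437, 0.0953, 0.1206]
tool_rot: [-0.157, 1.563, 0.157]
ft_force: [-1.5, -0.2, -1.6]
grip_width: 0.261
time: 7.3
position: [0.437, 0.0954, 0.1184]
tool_rot: [-0.157, 1.563, 0.157]
ft_force: [0.8, 0.9, -1.4]
grip_width: 0.266
```

```bash
python3 -m handwheel '[{"xyz":[-0.05,0,-0.2],"angular":[0,0,0]}]'; python3 -m handwheel '[{"xyz":[-0.05,0,-0.2],"angular":[0,0,0]}]'; python3 -m handwheel '[{"xyz":[-0.05,0,-0.2],"angular":[0,0,0]}]'
```

```text
time: 7.38
position: [0.4377, 0.0956, 0.1173]
tool_rot: [-0.158, 1.561, 0.157]
ft_force: [-1.9, -0.0, 12.3]
grip_width: 0.265
time: 7.47
position: [0.4385, 0.0955, 0.1169]
tool_rot: [-0.158, 1.559, 0.156]
ft_force: [-2.6, -2.1, 10.2]
grip_width: 0.262
time: 7.55
position: [0.439, 0.0953, 0.1164]
tool_rot: [-0.159, 1.557, 0.155]
ft_force: [-2.4, -1.6, 7.8]
grip_width: 0.261
```

```bash
python3 -m handwheel '[{"xyz":[-0.2,0,-0.3],"angular":[0,0,0]}]'; python3 -m handwheel '[{"xyz":[-0.15,0,-0.35],"angular":[0,0,0]}]'; python3 -m handwheel '[{"xyz":[-0.1,0,-0.3],"angular":[0,0,0]}]'
```

```text
time: 7.63
position: [0.4381, 0.0952, 0.1149]
tool_rot: [-0.16, 1.555, 0.155]
ft_force: [-0.5, -1.4, 5.4]
grip_width: 0.266
time: 7.72
position: [0.4375, 0.0952, 0.1125]
tool_rot: [-0.16, 1.554, 0.154]
ft_force: [-0.8, 0.0, 3.3]
grip_width: 0.263
time: 7.8
position: [0.4372, 0.0953, 0.1101]
tool_rot: [-0.161, 1.552, 0.154]
ft_force: [0.2, -0.8, 2.5]
grip_width: 0.265
```

```bash
python3 -m handwheel '[{"xyz":[-0.1,0,-0.3],"angular":[0,0,0]}]'; python3 -m handwheel '[{"xyz":[-0.1,0,-0.35],"angular":[0,0,0]}]'; python3 -m handwheel '[{"xyz":[-0.1,0,-0.3],"angular":[0,0,0]}]'; python3 -m handwheel '[{"xyz":[-0.1,0,-0.25],"angular":[0,0,0]}]'
```

```text
time: 7.88
position: [0.4367, 0.0954, 0.1073]
tool_rot: [-0.161, 1.551, 0.154]
ft_force: [-0.6, -0.4, -1.8]
grip_width: 0.263
time: 7.97
position: [0.4356, 0.0954, 0.1034]
tool_rot: [-0.161, 1.551, 0.154]
ft_force: [-0.6, -0.5, 12.9]
grip_width: 0.269
time: 8.05
position: [0.4376, 0.0956, 0.1029]
tool_rot: [-0.162, 1.545, 0.153]
ft_force: [-4.4, -3.9, 36.8]
grip_width: 0.265
time: 8.13
position: [0.4384, 0.0956, 0.103]
tool_rot: [-0.163, 1.542, 0.152]
ft_force: [-7.2, -1.9, 24.8]
grip_width: 0.264
```

The cover snapped through and bottomed out: force fell to zero at z 0.107, then met firm resistance at 0.103. Now lifting out straight.

```bash
python3 -m handwheel '[{"xyz":[-0.2,0,0.5],"angular":[0,1,0]},{"xyz":[-0.1,0,1],"angular":[0,0.5,0]},{"xyz":[-0.1,0,1.5],"angular":[0,0,0]},{"xyz":[-0.1,0,1.5],"angular":[0,0,0]},{"xyz":[0,0,1.5],"angular":[0,0,0]}]';python3 look.py wrist w10 0 560 0 420 1;python3 look.py scene s10 220 360 150 290 4.2
```

```text
time: 8.55
position: [0.4291, 0.0952, 0.16]
tool_rot: [-0.161, 1.579, 0.157]
ft_force: [0.8, -0.0, -1.6]
grip_width: 0.262
8.6 [0.431  0.0956 0.1628] [-0.1  0.5  0.1]
8.65 [0.4312 0.0955 0.1616] [ 0.3  0.4 -2.2]
```

View pics/w10.png

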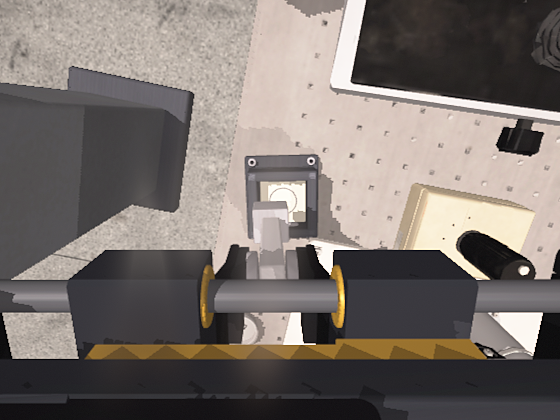

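View pics/s10.png

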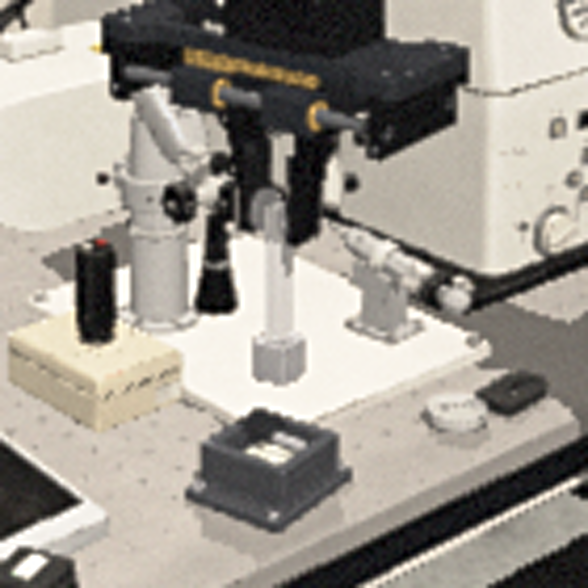

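```bash
python3 -m handwheel '[{"xyz":[0,-0.7,0],"angular":[0,0,0]},{"xyz":[0,-1.5,0],"angular":[0,0,-1]},{"xyz":[0.1,-2,0],"angular":[0,0,-1.5]},{"xyz":[0.1,-2,0],"angular":[0,0,-1.5]},{"xyz":[0.1,-2,0],"angular":[0,0,-1.5]}]';python3 -m handwheel '[{"xyz":[0,-2,0],"angular":[0,0,-1.5]},{"xyz":[0,-2,0],"angular":[0,0,-1.5]},{"xyz":[0,-2,0],"angular":[0,0,-1.5]},{"xyz":[0,-2,0],"angular":[0,0,-1.5]},{"xyz":[0,-2,0],"angular":[0,0,-1.5]}]'
```

```text
time: 9.07
position: [0.4308, 0.0098, 0.1566]
tool_rot: [-0.085, 1.584, 0.082]
ft_force: [0.3, 0.1, -3.4]
grip_width: 0.256
time: 9.48
position: [0.424, -0.1067, 0.1507]
tool_rot: [0.038, 1.595, -0.039]
ft_force: [0.2, 0.1, -2.7]
grip_width: 0.265
```

```bash
python3 -m handwheel '[{"xyz":[0.2,-2,0],"angular":[0,0,-1]},{"xyz":[0.2,-1.5,0],"angular":[0,-1,-0.5]},{"xyz":[0.2,-1,0],"angular":[0,0,0]},{"xyz":[0.2,-0.6,-0.8],"angular":[0,0,0]},{"xyz":[0,-0.3,-1],"angular":[0,0,0]}]';python3 -m handwheel '[{"xyz":[0,0,-1],"angular":[0,0,0]},{"xyz":[0,0,-0.7],"angular":[0,0,0]},{"xyz":[0,0,-0.2],"angular":[0,0,0]}]'; python3 -c "
from bench import *
from h import *
print(R.from_rotvec(get_state()['tool_rot']).as_matrix().round(3))"
```

```text
time: 9.9
position: [0.4293, -0.1759, 0.1302]
tool_rot: [0.073, 1.578, -0.076]
ft_force: [0.2, 0.6, -2.0]
grip_width: 0.262
time: 10.15
position: [0.4277, -0.1745, 0.1059]
tool_rot: [0.075, 1.583, -0.072]
ft_force: [-0.7, 0.9, -2.5]
grip_width: 0.259
[[-0.014  0.094  0.996]
 [ 0.003  0.996 -0.094]
 [-1.     0.002 -0.014]]
```

```bash
python3 -m handwheel '[{"xyz":[0,0,-0.7],"angular":[0,-0.8,0]},{"xyz":[0,0,-0.6],"angular":[0,0,0]}]';python3 -m handwheel '[{"xyz":[-0.1,0,-0.3],"angular":[0,0,0]}]';python3 -m handwheel '[{"xyz":[-0.1,0,-0.3],"angular":[0,0,0]}]'; python3 look.py scene s11 310 430 140 260 5
```

```text
time: 10.32
position: [0.4279, -0.1722, 0.0915]
tool_rot: [0.074, 1.57, -0.067]
ft_force: [-0.4, 0.2, -2.2]
grip_width: 0.262
time: 10.4
position: [0.4267, -0.171, 0.0876]
tool_rot: [0.073, 1.571, -0.065]
ft_force: [0.2, 0.5, -2.2]
grip_width: 0.263
time: 10.48
position: [0.427, -0.1707, 0.0861]
tool_rot: [0.071, 1.57, -0.065]
ft_force: [-3.9, 2.1, 28.9]
grip_width: 0.26
10.5333 [ 0.4271 -0.1708  0.0864] [-4.3  0.2  6.3]
```

View pics/s11.png

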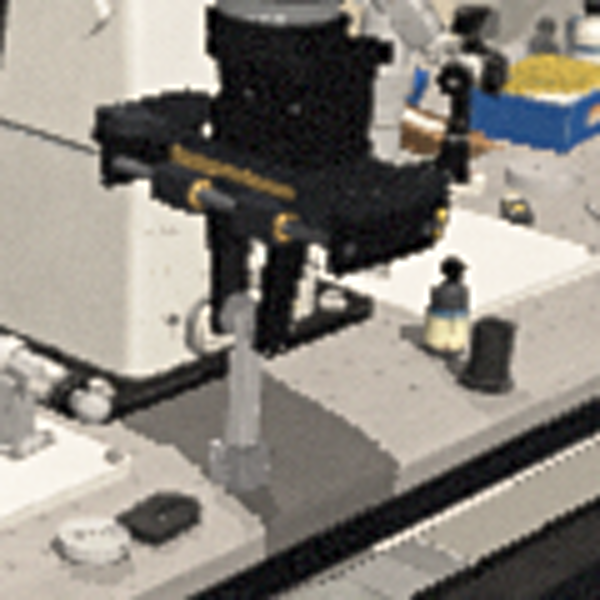

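```bash
python3 -m handwheel '[{"xyz":[-0.05,0,-0.05],"angular":[0,0,0]},{"xyz":[-0.05,0,-0.05],"angular":[0,0,0]},{"xyz":[-0.05,0,-0.05],"angular":[0,0,0]},{"xyz":[-0.05,0,-0.05],"angular":[0,0,0]},{"xyz":[-0.05,0,-0.05],"angular":[0,0,0]}]' 5;python3 look.py scene s12 310 430 140 260 5;python3 look.py wrist w12 190 370 180 360 4
```

```text
time: 10.95
position: [0.4272, -0.1702, 0.0863]
tool_rot: [0.066, 1.565, -0.065]
ft_force: [-0.1, -0.4, -1.5]
grip_width: 0.533
11.0 [ 0.4269 -0.1702  0.0861] [-1.1 -0.2 -0.5]
11.05 [ 0.4269 -0.1703  0.0861] [ 0.1 -0.7  0.1]
```

View pics/s12.png

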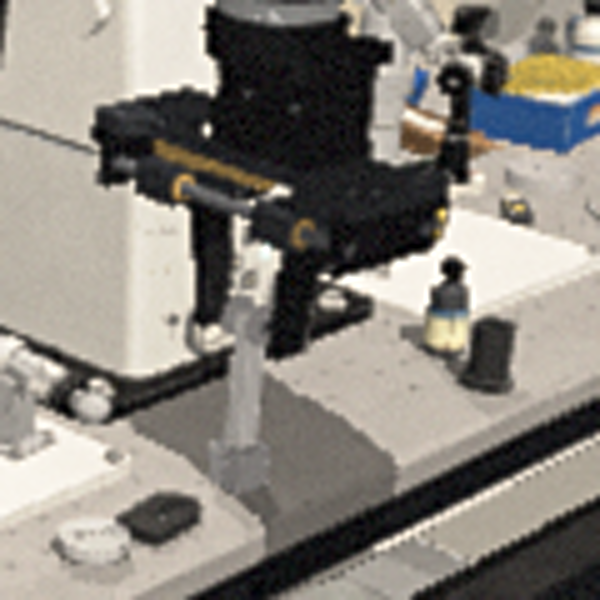

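View pics/w12.png

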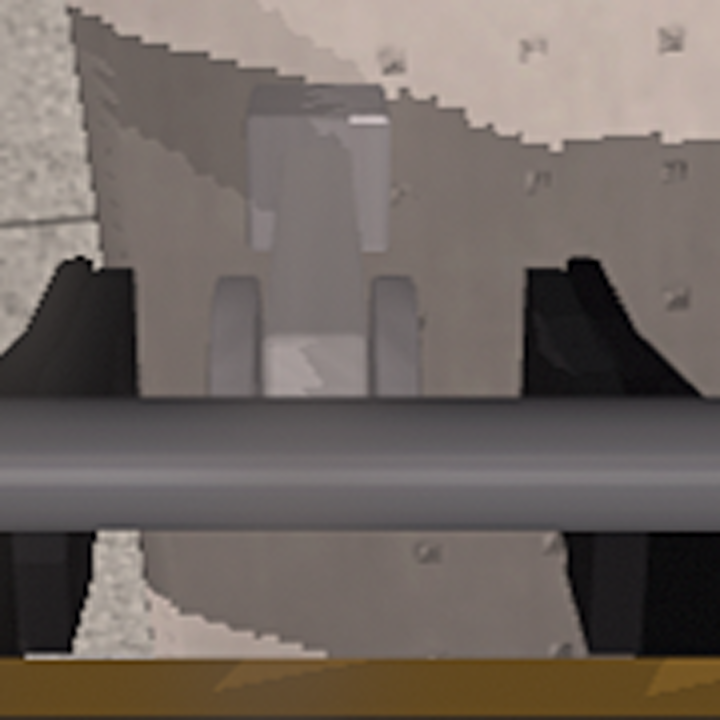

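```bash
python3 -m handwheel '[{"xyz":[-0.1,0,1],"angular":[0,0,0]},{"xyz":[0,0,2],"angular":[0,0,0]},{"xyz":[0,0,2.5],"angular":[0,0,0]},{"xyz":[0,0,3],"angular":[0,0,0]},{"xyz":[0,0.5,2.5],"angular":[0,0,0]}]';python3 -m handwheel '[{"xyz":[0.1,3,0],"angular":[0,0,2]},{"xyz":[0.1,3,0],"angular":[0,0,2]},{"xyz":[0.1,3,0],"angular":[0,0,2]},{"xyz":[0.1,3,0],"angular":[0,0,2]},{"xyz":[0.1,3,0],"angular":[0,0,2]}]'
```

```text
time: 11.47
position: [0.42, -0.1635, 0.196]
tool_rot: [0.073, 1.578, -0.06]
ft_force: [0.7, -0.9, -0.6]
grip_width: 0.574
time: 11.88
position: [0.4285, -0.0159, 0.2076]
tool_rot: [-0.065, 1.562, 0.065]
ft_force: [1.9, 0.1, 0.4]
grip_width: 0.575
```

```bash
python3 -m handwheel '[{"xyz":[0,2,0],"angular":[0,0,2]},{"xyz":[0,1,0],"angular":[0,0,2]},{"xyz":[0,0,0],"angular":[0,0,0]}]';python3 look.py wrist w13 0 560 0 420 1;python3 look.py scene s13 220 420 130 290 4; python3 look.py side d13 190 420 180 310 3.4
```

```text
time: 12.13
position: [0.4285, 0.0218, 0.2098]
tool_rot: [-0.133, 1.556, 0.132]
ft_force: [0.7, 0.2, -0.2]
grip_width: 0.575
12.1833 [0.4286 0.0205 0.2098] [-0.3  0.3  0.6]
12.2333 [0.4286 0.0191 0.2095] [-0.2 -1.   0.1]
12.2833 [0.4285 0.0183 0.2093] [-0.5 -0.2 -0.4]
```

View pics/w13.png

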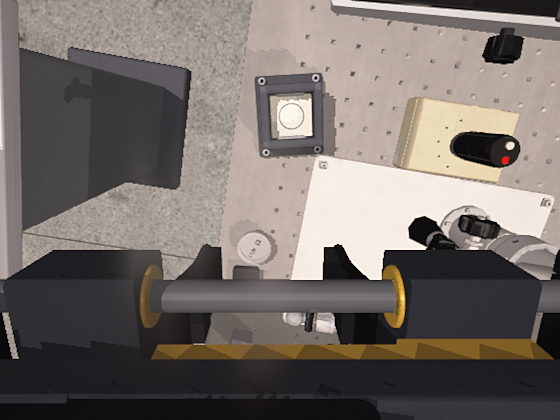

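View pics/s13.png

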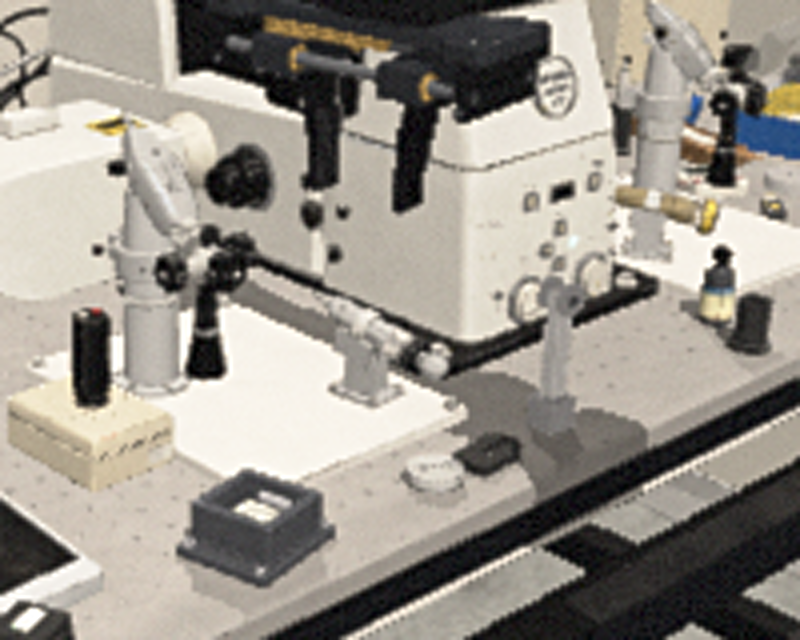

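```bash
python3 -c "
import cv2
c=cv2.imread('pics/w13.png')[65:165,245:335]
cv2.imwrite('pics/w13c.png',cv2.resize(c,None,fx=6,fy=6,interpolation=cv2.INTER_CUBIC))"
```

```text
(no output)
```

View pics/w13c.png

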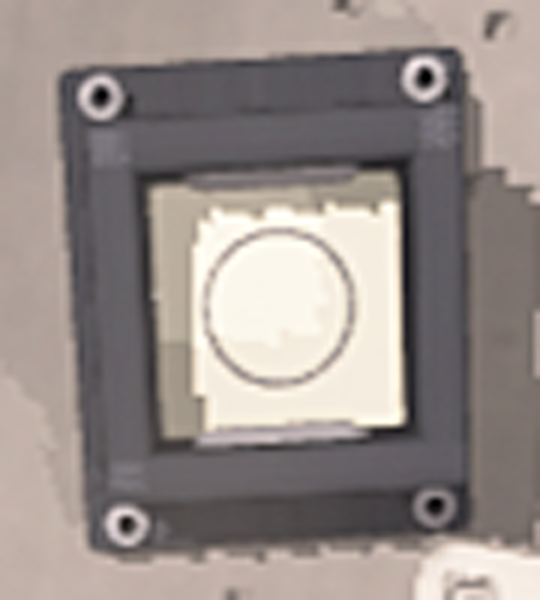

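View pics/d13.png

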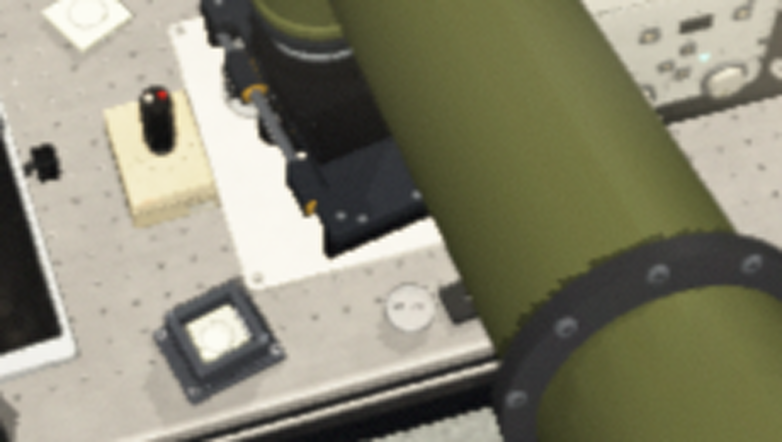

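Run:
```python
from h import *
d=np.load('pics/w13.npz');k,t=d['K'],d['T']
for z in(.017,.0325):
    f=lambda u,v:hit(k,t,(245+u/6,65+v/6),z)
    print(z,f(279,307),'ring d mm',1e3*np.linalg.norm(f(205,307)-f(354,307)),1e3*np.linalg.norm(f(279,229)-f(279,386)))
d=np.load('pics/w8.npz');k,t=d['K'],d['T']
f=lambda u,v:hit(k,t,(215+u/4.2,150+v/4.2),.0325)
print('before ring d',1e3*np.linalg.norm(f(165,222)-f(288,222)))
s=get_state() if 0 else None
```

```text
0.017 [0.43659638 0.09456395 0.017     ] ring d mm 24.125918365201233 24.541114497132085
0.0325 [0.43560476 0.0944832  0.0325    ] ring d mm 23.072320834137322 23.469385029580245
before ring d 23.41151057765487
```

```bash
python3 -c "
from bench import *
s=get_state();print(s['time'],s['qd'].round(3));print(close_job())"
```

```text
12.2833 [ 0.012  0.009  0.013  0.005 -0.002 -0.001 -0.002]
the job is handed in; nothing more can be done
None
```

I pressed the cover in with the held tool, stood the tool back on the table, and handed the job in at 12.3 s.

**What I did**
- I gripped the tool by its two discs and lifted it until it hung upright.
- I centred the foot on the cover to within about 0.5 mm and pressed straight down.
- Then I stood the tool on its foot near where it had lain, at about (0.43, -0.17), about 0.27 m from the holder, and opened and withdrew the fingers.

**Checks that agree**
- **Press:** the foot met the cover at a force of about 12 N. The force dropped to nothing as the cover snapped through, and the cover stopped firmly after about 14.5 mm (15 mm expected).
- **Seating:** the last wrist picture shows both steel rollers above the cover, the cover square in the well and its ring evenly round.
- **Tool and bystanders:** the last scene picture shows the tool standing upright and clear. The dish, clamp, bottle and post holder look unmoved. I made no separate final check of the other bystanders, which the arm never came near.

**Less clean**
- **Forces:** the fingertips touched the table at about 40 N (39.7 N read) before the grasp. The foot reached about 37 N for a moment once the cover had bottomed out.
- **Cover depth from the ring:** measuring the ring could not confirm the depth. It came out as 24.1–24.5 mm across if the cover is seated, against 23.4 mm before pressing. The depth therefore rests on the travel and the visible rollers.

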